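Close the window clamp on a lead strip and hold it shut

TASK

Close the bonding fixture for its screws: lower the strip carrier over the two dowels of the lower half until it lies flush on the block, then lower the dark blue window clamp over the same dowels onto the carrier and press it down against the two spring plungers until it is fully shut. The springs would lift it again, so finish while still holding the pair pressed together with the gripper; do not let go at the end. Leave the hex key, the flux jar and the amber tape where they are.

Things in the scene. Friction and masses are not known exactly. Their poses are not given: they have to be found in the camera images.
- fixture_seat (a point): Lower half of the fixture, bolted down: centre of the flat top of its dark grey block, 28 mm above the table; z up, y along the block, x across. Aluminium foot 88 x 184 mm, 12 mm high; on it the block, 152 mm long (y), 34 mm wide in its middle (|y| < 32 mm, a relief for fingers), 56 mm wide at its ends.
- dowel_left_tip (a point): Tip of the steel dowel at y = +44 mm, x = 0 of the block. Both dowels are 8 mm thick and stand 26 mm above the block's top; their last 6 mm taper to a rounded nose.
- dowel_right_tip (a point): Tip of the other dowel, at y = -44 mm, x = 0 of the block.
- plunger_left (a joint): Brass spring plunger, 10 mm thick, at y = +66 mm, x = 0 of the block, standing 14 mm above the block's top when free. Travel in m: 0 = fully up, grows as it is pressed down, 0.004 when the clamp is shut on the carrier. Its spring pushes up with 3 N at 0 and 5 N at 0.004 (the pair 10 N).
- plunger_right (a joint): The same at y = -66 mm.
- carrier_center (a point): Loose aluminium strip carrier, a plate 44 (x) x 108 (y) x 10 mm, 0.12 kg, copper strip with dark chips on top; its centre, 5 mm above its underside. Through holes of 10 mm at y = +-44 mm, x = 0, go over the dowels; either way round fits. Grip it across its 44 mm width (x), mid-length. Seated flush, this point is 5 mm above fixture_seat; the plungers are beyond its ends.
- clamp_center (a point): Loose dark blue window clamp, 0.25 kg: its centre, half-way up its 30 mm height. Plate 56 (x) x 152 (y) x 8 mm, through holes of 10 mm at y = +-44 mm, x = 0, for the dowels; either way round fits. On the dowels over the seated carrier it first rides on the plungers with this point 29 mm above fixture_seat; shut, 25 mm. Four screw heads 5 mm high at x = +-20, y = +-66 mm.
- clamp_chimney_top (a point): Centre of the top rim of the clamp's chimney, the upright rectangular frame round its two windows, 30 mm above the clamp's underside. Outside 40 (x) x 70 (y) mm, walls 6 mm, 22 mm high above the plate. Grip the clamp here, across the 40 mm width (x).
- hex_key: Bystander: small black hex key with a yellow grip, 26 x 79 x 8 mm, lying right of the fixture; origin at the centre of its underside. Leave it there.
- jar_flux: Bystander: orange jar with a black lid, 48 mm across, 50 mm high, behind and right of the fixture; origin at the centre of its underside. Leave it there.
- tape_amber: Bystander: flat roll of amber tape, 73 mm across, 12 mm high, lying on the right; origin at the centre of its underside. Leave it there.
Mind the look-alikes: they are no part of the job. There is more than one size of the part that bears carrier_center; the job needs the larger.

How it is judged:
By the outcome, as a careful person would: the job done as asked, in the order asked, and still so for the second after the job is handed in, while the arm keeps its last pose, push and grip.
It also fails if it takes over 64 s, if anything falls off the work surface, if the arm or the gripper's body presses on something with over 40 N, if the wrist force passes 120 N, or if a joint passes its speed limit or range.

ROBOT

A 6-joint arm with a two-finger parallel gripper is mounted at the origin on the work surface; the furniture and walls round the work are solid. World frame = base frame: x ahead of the robot, y to its left, z up, the work surface at z = 0. Lengths are in m, angles in rad, forces in N, time in s.
With the tool pointing down it reaches from about 0.425 to 0.95 m from the base axis. Payload 3.5 kg.
Tool frame: the origin (TCP) lies on the centre line of the jaws, within the pads' length; the fingertips stand 17 mm ahead of it and the grasp point (between the pads) lies 2 mm behind it; z points along the fingers, y is the line along which they close (so a half turn about z gives the same grasp; the last joint's range is limited). The gripper opens to 85 mm and grips with 20 to 120 N. Pads are 22 mm wide; open, the fingers measure 114 mm over their backs; the gripper's body (76 mm by 85 mm) begins 54 mm behind the grasp point. The pads swing forward as they close: fully open they stand 13 mm farther back than shut.
Start: joints at [-0.15, 0.286, 1.577, -0, 1.279, -0.15], TCP at [0.675, 0, 0.248] pointing down, gripper open.
Joint ranges: [-2.77, 2.77], [-0.9, 2.22], [0.21, 2.48], [-1.53, 4.67], [0.24, 2.81], [-2.84, 2.84]. Speed limits (rad/s): [2.79, 2.79, 3.14, 3.14, 3.14, 3.14].

INTERFACE

Orientations are given as a unit quaternion [x, y, z, w].
In Python, from plant import ctrl gives the robot as it stands. The module is installed in compiled form; this text tells all that it offers.
- The arm moves only by the tool drive_tool, never from a script. Its argument "moves" is a list of rows, each a list of 3 entries, a list of its own where there are three numbers: the turn, a rotation vector about the tool's x, y, z in rad, then the shift along the tool's x, y, z in m, then the finger opening in m, from 0 to 0.0854. A call has 1 to 5 rows; each row shifts and turns the commanded pose from where the row before left it, along the tool's axes as they then stand; what a row does not reach is not made up. A row lasts 1/8 s, in which the tool goes at most 62.5 mm and 10.7 degrees, less where a joint would pass 70% of its speed; a pose out of reach is approached as far as the arm can. A call with a gripper value outside its range is refused whole. The fingers move at their own pace and stop on an object; "grip_force" is the grip in N (left out, the last holds). Time passes only in rows, so rows that do not move let the fingers close. It gives the time, the measured TCP pose, the force, the opening and the grip force at its end, in the units of the state.
- ctrl.get_state(): the state, without advancing time (a new reading comes with each control period).
- ctrl.read_camera(name): name is "scene" or "side" or "wrist"; returns a dict with "image" (400x640x3 uint8, red, green, blue), "fx", "fy", "cx", "cy" (pixels), "dist" ([k1, k2, p1, p2, k3] as OpenCV has them; the pictures are not rectified), "R" (3x3) and "t" (3): a world point X has camera coordinates R X + t. Camera axes: x right, y down, z forward; pixel columns grow to the right and rows downward; lengths in m; the calibration is good to about 2 mm. A picture is of the moment at which its call begins. There is no depth.
- ctrl.sign_off(): hands the job in; it is judged then, once.
The state is a dict: "time": time; "qpos": joint angles; "dq": joint speeds; "joint_efforts": joint torques, N m; "eef_pos": TCP position; "tcp_rot": TCP orientation; "contact_force": force on the tool from outside, world axes, zero at the start; "wrist_torque": the same for the moment, N m; "opening": opening from 0.0 (shut) to 1.0 (fully open); "finger_force": force on a finger pad.
Only numpy, scipy, OpenCV 4.12 (cv2) and the standard library are available. Lean on these libraries where they do the work, as an engineer would, in place of code of your own. Each camera call takes 0.05 s, during which the arm holds its last target. There are 200 camera calls.

## Working session

There is one attempt and no reset: what is moved stays moved. The work goes in short steps, Python scripts to look and compute and a tool call to move; the robot and the scene stay as the last step left them, time stands still between calls to the robot, and variables do not carry over. Pictures are saved under pics/ and viewed, at most 10 in all, crops included, and the job is handed in when it is done.

Besides the shell and the picture viewer there is one more tool, called as name(argument=value, ...), one argument or row to a line, values as JSON. drive_tool: Moves the arm, as the interface text tells. Its arguments: {"type":"object","properties":{"moves":{"type":"array","items":{"type":"array"}},"grip_force":{"type":"number"}},"required":["moves"]}

```bash
mkdir -p pics
cat > h.py <<'E'
import numpy as np, cv2
from plant import ctrl
def cam(n,save=None):
    c=ctrl.read_camera(n)
    if save: cv2.imwrite('pics/'+save,c['image'][:,:,::-1])
    return c
def ray(c,uv):
    K=np.array([[c['fx'],0,c['cx']],[0,c['fy'],c['cy']],[0,0,1]])
    p=cv2.undistortPoints(np.array([[uv]],float),K,np.array(c['dist']))[0,0]
    R=np.array(c['R']);t=np.array(c['t'])
    return -R.T@t, R.T@np.array([p[0],p[1],1])
def onz(c,uv,z):
    o,d=ray(c,uv); return o+d*(z-o[2])/d[2]
def proj(c,X):
    K=np.array([[c['fx'],0,c['cx']],[0,c['fy'],c['cy']],[0,0,1]])
    r,_=cv2.Rodrigues(np.array(c['R']))
    return cv2.projectPoints(np.array(X,float).reshape(-1,1,3),r,np.array(c['t'],float),K,np.array(c['dist']))[0][:,0]
E
python3 - <<'E'
from h import *
a=[cam(n)['image'] for n in('scene','side','wrist')]
for n,i in zip(('scene','side','wrist'),a): cv2.imwrite(f'pics/{n}0.png',i[:,:,::-1])
s=ctrl.get_state();print(s)
E
```

```text
{'time': 0.15, 'qpos': array([-1.50011169e-01,  2.87021907e-01,  1.57783847e+00,  1.31433284e-05,
        1.27862178e+00, -1.50028555e-01]), 'dq': array([-0.00081492, -0.00262333, -0.00404572, -0.00182218, -0.00095512,
       -0.00018371]), 'joint_efforts': array([ 7.91554030e-04, -4.06602967e+01, -2.93140125e+01, -8.94972595e-05,
        3.96185191e-03, -2.97825103e-06]), 'eef_pos': array([6.74516995e-01, 9.80153898e-05, 2.47226296e-01]), 'tcp_rot': array([ 7.07101662e-01,  7.07111270e-01, -5.55628759e-04, -7.64113508e-04]), 'contact_force': array([-0.07333543, -0.00206473,  0.87964176]), 'wrist_torque': array([-0.05002303,  0.05145533,  0.05160598]), 'finger_force': 0.0, 'opening': 0.9957382230589752}
```

View pics/scene0.png

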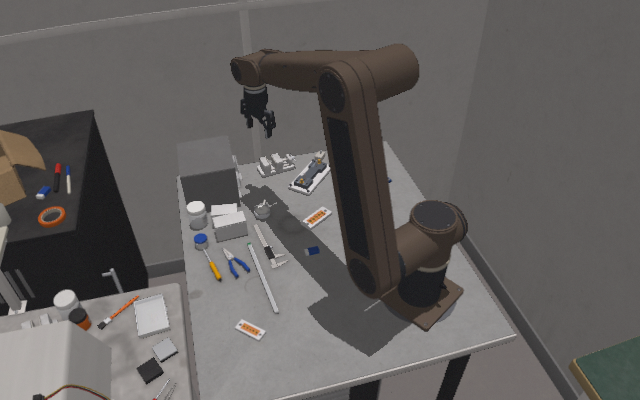

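View pics/wrist0.png

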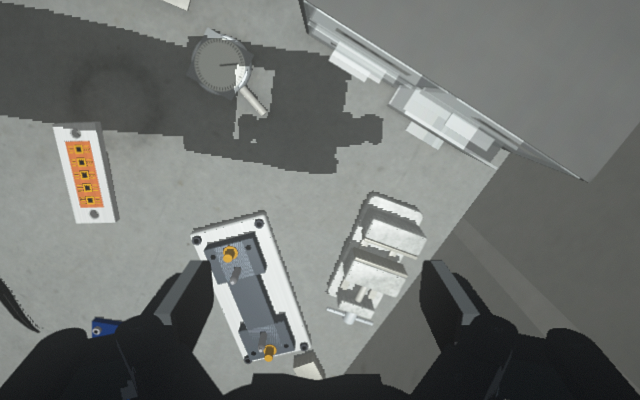

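The scene view shows the fixture at (312,175), one carrier at (317,217) and another at (250,330). The wrist view shows the fixture at (250,290) and a carrier at (87,173), with a dark blue edge at (100,327).

View pics/side0.png

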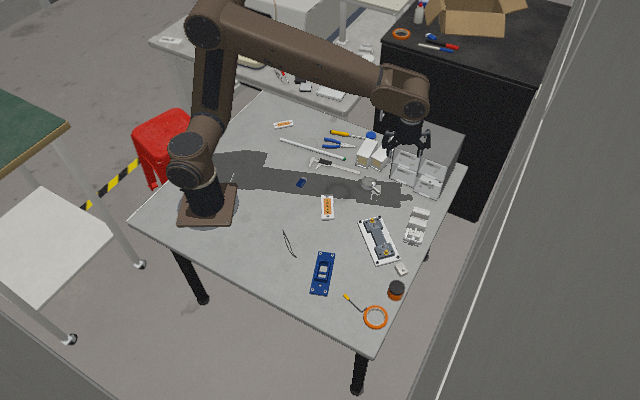

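Run:
```python
from h import *
for n,L in {'scene':{'fixA':(312,175,.028),'carA':(317,217,.01),'carB':(250,330,.01),'blue':(313,251,.0)},'wrist':{'fixp1':(230,253,.042),'fixp2':(269,352,.042),'carA':(87,173,.01),'hA1':(76,133,.01),'hA2':(94,214,.01),'blue':(100,327,.008)}}.items():
    c=cam(n)
    print(n,'campos',-np.array(c['R']).T@c['t'])
    for k,v in L.items(): print(k,onz(c,v[:2],v[2]).round(4))
c=cam('side');print(-np.array(c['R']).T@c['t'])
```

```text
scene campos [-0.42267472  0.83752876  1.13024662]
fixA [ 0.5802 -0.1517  0.028 ]
carA [ 0.4246 -0.0184  0.01  ]
carB [0.2423 0.4251 0.01  ]
blue [0.332  0.0943 0.    ]
wrist campos [0.6760663  0.07969026 0.3717357 ]
fixp1 [ 0.5877 -0.0913  0.042 ]
fixp2 [ 0.6222 -0.2157  0.042 ]
carA [ 0.4357 -0.0155  0.01  ]
hA1 [0.4325 0.0263 0.01  ]
hA2 [ 0.4343 -0.0614  0.01  ]
blue [ 0.4109 -0.2104  0.008 ]
[ 0.43284702 -0.96006657  1.23836612]
```

The side view shows the clamp at (322,272), carrier candidate A at (327,208), carrier candidate B at (284,125) and the fixture at (379,241). A's holes measure 88 mm apart, which fits the larger carrier. I'll measure B and confirm in a crop.

Run:
```python
from h import *
c=cam('scene');s=cam('side')
def meas(c,box):
    x0,y0,x1,y1=box
    im=c['image'][y0:y1,x0:x1].astype(int); hsv=cv2.cvtColor(im.astype(np.uint8),cv2.COLOR_RGB2HSV)
    m=((im.min(2)>185)|((hsv[...,1]>120)&(hsv[...,2]>120))).astype(np.uint8)
    cs,_=cv2.findContours(m,0,2); k=max(cs,key=cv2.contourArea)
    P=np.array([onz(c,(p[0][0]+x0,p[0][1]+y0),.01)[:2] for p in k],np.float32)*1000
    print(box,cv2.minAreaRect(P))
meas(s,(312,190,342,225));meas(s,(268,115,300,133));meas(c,(298,203,336,232));meas(c,(230,315,270,344))
def crop(c,b,sz): return cv2.resize(c['image'][b[1]:b[3],b[0]:b[2]],sz,interpolation=2)
t=np.hstack([crop(c,(290,195,340,245),(260,260)),crop(c,(225,305,275,355),(260,260)),crop(s,(290,240,350,300),(260,260))])
b=np.hstack([crop(s,(300,185,350,235),(260,260)),crop(s,(260,100,310,150),(260,260)),crop(s,(350,205,410,265),(260,260))])
cv2.imwrite('pics/crop1.png',np.vstack([t,b])[:,:,::-1])
for k,v in {'c1':(319,254),'c2':(333,254),'c3':(327,293),'c4':(311,292)}.items(): print(k,onz(s,v,.008).round(4))
print('chim',onz(s,(322,268),.03))
```

```text
(312, 190, 342, 225) ((429.3828430175781, -18.32651138305664), (40.68478012084961, 103.34971618652344), 2.1840078830718994)
(268, 115, 300, 133) ((247.45762634277344, 421.52301025390625), (76.58772277832031, 29.341896057128906), 15.949714660644531)
(298, 203, 336, 232) ((428.09326171875, -18.832176208496094), (41.397098541259766, 101.95262145996094), 1.3003506660461426)
(230, 315, 270, 344) ((245.61083984375, 423.7366638183594), (77.21051025390625, 30.190807342529297), 15.125248908996582)
c1 [ 0.402  -0.2146  0.008 ]
c2 [ 0.4479 -0.2152  0.008 ]
c3 [ 0.4273 -0.3544  0.008 ]
c4 [ 0.378  -0.3504  0.008 ]
chim [ 0.41224841 -0.27920461  0.03      ]
```

View pics/crop1.png

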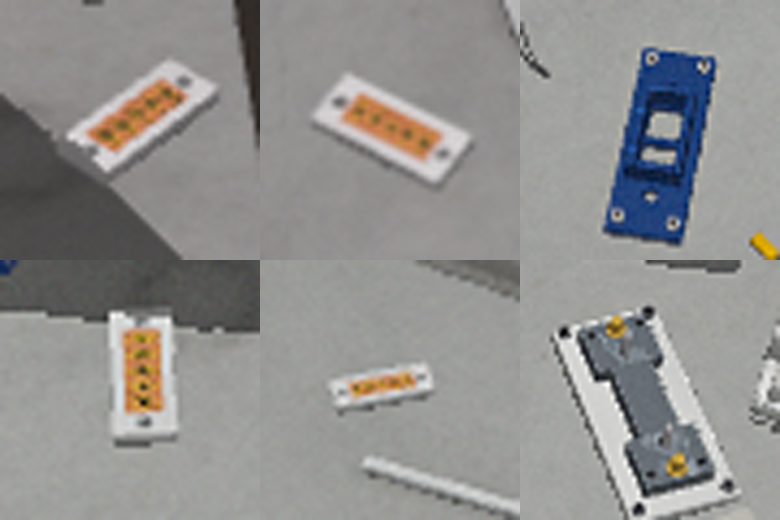

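A, at scene (317,217) and side (327,208), measures about 105×42 mm. B, at scene (250,330) and side (284,125), is about 80×32 mm. A is therefore the larger carrier, and the crop confirms it. The clamp lies chimney-up. I'm moving over A.

drive_tool(
  moves=[
    [[0,0,-0.005],[-0.004,-0.048,0.02],0.085],
    [[0,0,-0.005],[-0.004,-0.048,0.02],0.085],
    [[0,0,-0.005],[-0.004,-0.048,0.02],0.085],
    [[0,0,-0.005],[-0.004,-0.048,0.02],0.085],
    [[0,0,-0.005],[-0.004,-0.048,0.02],0.085],
  ],
  grip_force=40,
)

```text
time: 1.02
eef_pos: [0.4338, -0.0224, 0.1479]
tcp_rot: [0.698, 0.716, 0.0, 0.0]
contact_force: [-0.9, -0.8, 0.5]
opening: 0.998
finger_force: 0.0
```

drive_tool(
  moves=[
    [[0,0,0],[0,0,0],0.085],
    [[0,0,0],[0,0,0],0.085],
  ],
)

```text
time: 1.27
eef_pos: [0.4363, -0.0227, 0.1494]
tcp_rot: [0.698, 0.716, 0.001, 0.001]
contact_force: [0.1, 0.8, 0.1]
opening: 0.994
finger_force: 0.0
```

Run:
```python
from h import *
s=ctrl.get_state();print(s['time'],s['eef_pos'],s['tcp_rot'])
c=cam('wrist','w1.png')
print(-np.array(c['R']).T@c['t'],c['R'])
```

```text
1.275 [ 0.43631095 -0.0226823   0.14941792] [0.69833643 0.71576826 0.00072041 0.00122866]
[0.43528411 0.05701011 0.27362825] [[ 0.99970348  0.02420514  0.00265881]
 [ 0.02218598 -0.95039096  0.31026571]
 [ 0.01003694 -0.31011472 -0.95064616]]
```

View pics/w1.png

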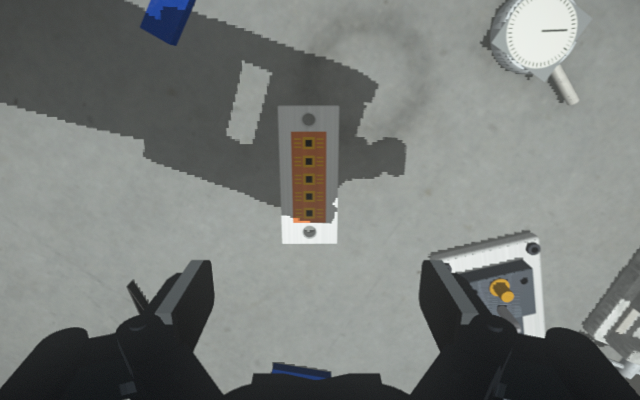

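The carrier is well in view, with its holes at (308,119) and (309,231).

Run:
```python
from h import *
c=cam('wrist');g=cv2.cvtColor(c['image'],cv2.COLOR_RGB2GRAY)
H=[]
for (u,v) in((308,119),(309,231)):
    p=g[v-12:v+13,u-12:u+13].astype(int);m=(p<(p.min()+np.percentile(p,90))/2).astype(np.uint8)
    cs,_=cv2.findContours(m,0,2);k=max(cs,key=cv2.contourArea);(x,y),r=cv2.minEnclosingCircle(k)
    H.append(onz(c,(u-12+x,v-12+y),.01));print(u-12+x,v-12+y,r,H[-1])
d=H[0]-H[1];print('len',np.linalg.norm(d),'mid',(H[0]+H[1])/2,'yaw',np.arctan2(-d[0],d[1]))
for e in [(278,150),(338,150),(282,235),(338,235)]: print(onz(c,e,.01))
```

```text
307.0 118.5 6.500100135803223 [0.43101379 0.02738799 0.01      ]
307.68181800842285 230.5 5.876583576202393 [ 0.43302088 -0.06060284  0.01      ]
len 0.08801371833021676 mid [ 0.43201734 -0.01660743  0.01      ] yaw 0.022806217693215964
[0.40990556 0.00384341 0.01      ]
[0.45438473 0.00489473 0.01      ]
[ 0.41253053 -0.06500333  0.01      ]
[ 0.45736607 -0.06397548  0.01      ]
```

drive_tool(
  moves=[
    [[0,0,0],[0.006,-0.004,0.03],0.085],
    [[0,0,0],[0,0,0.04],0.085],
    [[0,0,0],[0,0,0.04],0.085],
    [[0,0,0],[0,0,0.018],0.07],
    [[0,0,0],[0,0,0],0.06],
  ],
)

```text
time: 2.0
eef_pos: [0.4316, -0.0164, 0.0197]
tcp_rot: [0.698, 0.716, -0.0, -0.001]
contact_force: [0.8, -0.4, 0.3]
opening: 0.701
finger_force: 0.0
```

drive_tool(
  moves=[
    [[0,0,0],[0,0,0],0.05],
    [[0,0,0],[0,0,0],0.03],
    [[0,0,0],[0,0,0],0.03],
    [[0,0,0],[0,0,0],0.03],
    [[0,0,0],[0,0,0],0.03],
  ],
)

```text
time: 2.62
eef_pos: [0.4328, -0.0169, 0.0221]
tcp_rot: [0.698, 0.716, 0.001, 0.002]
contact_force: [0.2, 0.3, 6.4]
opening: 0.495
finger_force: 40.5
```

drive_tool(
  moves=[
    [[0,0,0],[0,0,-0.02],0.03],
    [[0,0,0],[0,0,-0.05],0.03],
    [[0,0,-0.082],[0,0,-0.055],0.03],
    [[0,0,-0.082],[0,0,-0.055],0.03],
    [[0,0,-0.082],[0,0,-0.048],0.03],
  ],
)

```text
time: 3.25
eef_pos: [0.4308, -0.0164, 0.2506]
tcp_rot: [0.604, 0.797, 0.0, 0.001]
contact_force: [0.9, -0.0, -1.8]
opening: 0.485
finger_force: 41.2
```

drive_tool(
  moves=[
    [[0,0,0],[-0.03,0.014,0],0.03],
    [[0,0,0],[-0.05,0.024,0],0.03],
    [[0,0,0],[-0.05,0.024,0],0.03],
    [[0,0,0],[-0.05,0.024,0],0.03],
    [[0,0,0],[-0.05,0.024,0],0.03],
  ],
)

```text
time: 3.88
eef_pos: [0.5994, -0.2099, 0.248]
tcp_rot: [0.605, 0.796, 0.0, -0.0]
contact_force: [0.9, -0.2, -1.0]
opening: 0.49
finger_force: 41.2
```

drive_tool(
  moves=[
    [[0,0,0],[-0.045,0.02,0],0.03],
    [[0,0,0],[0,0,0],0.03],
    [[0,0,0],[0,0,0],0.03],
  ],
)

```text
time: 4.25
eef_pos: [0.6293, -0.2461, 0.2476]
tcp_rot: [0.605, 0.796, 0.0, -0.001]
contact_force: [0.2, 0.4, -1.2]
opening: 0.49
finger_force: 41.2
```

Run:
```python
from h import *
s=ctrl.get_state();print(s['time'],s['eef_pos'],s['tcp_rot'],s['opening'],s['finger_force'],s['contact_force'])
c=cam('wrist','w2.png')
```

```text
4.25 [ 0.62931587 -0.24605173  0.24755041] [ 6.05144967e-01  7.96114724e-01  5.38973032e-05 -9.55309954e-04] 0.49024105379425903 41.201485991477966 [ 0.15669221  0.43348034 -1.22548962]
```

View pics/w2.png

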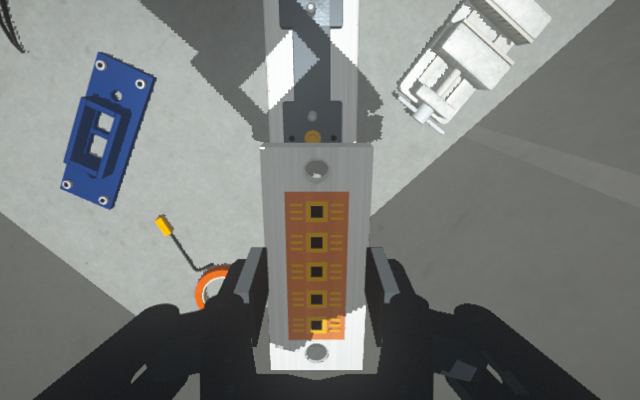

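Both carrier holes can be seen at (316,169) and (316,352), and the clamp at (110,130). The near dowel is at (312,115), and the far one is cut off at the top edge, so I'm raising a little to see both.

drive_tool(
  moves=[
    [[0,0,0],[0,0,-0.04],0.03],
    [[0,0,0],[-0.005,0,-0.04],0.03],
    [[0,0,0],[0,0,0],0.03],
    [[0,0,0],[0,0,0],0.03],
  ],
)

```text
time: 4.8
eef_pos: [0.6305, -0.2503, 0.3277]
tcp_rot: [0.605, 0.796, -0.0, -0.001]
contact_force: [-0.7, 0.5, -1.3]
opening: 0.492
finger_force: 41.2
```

Run:
```python
from h import *
s=ctrl.get_state();print(s['time'],s['eef_pos'],s['tcp_rot'])
c=cam('wrist')
im=c['image']
cv2.imwrite('pics/w3.png',np.hstack([cv2.resize(im[0:150,255:385],None,fx=4,fy=4,interpolation=2),np.zeros((600,10,3),np.uint8),cv2.resize(im[0:200,90:200],(260,473))[:, :].copy() if 0 else cv2.copyMakeBorder(cv2.resize(im[0:200,100:200],(270,540)),0,60,0,0,0)])[:,:,::-1])
cv2.imwrite('pics/w3full.png',im[:,:,::-1])
```

```text
4.8 [ 0.63054358 -0.25025311  0.32768224] [ 6.04757738e-01  7.96409321e-01 -1.59360731e-05 -5.20956831e-04]
```

View pics/w3.png

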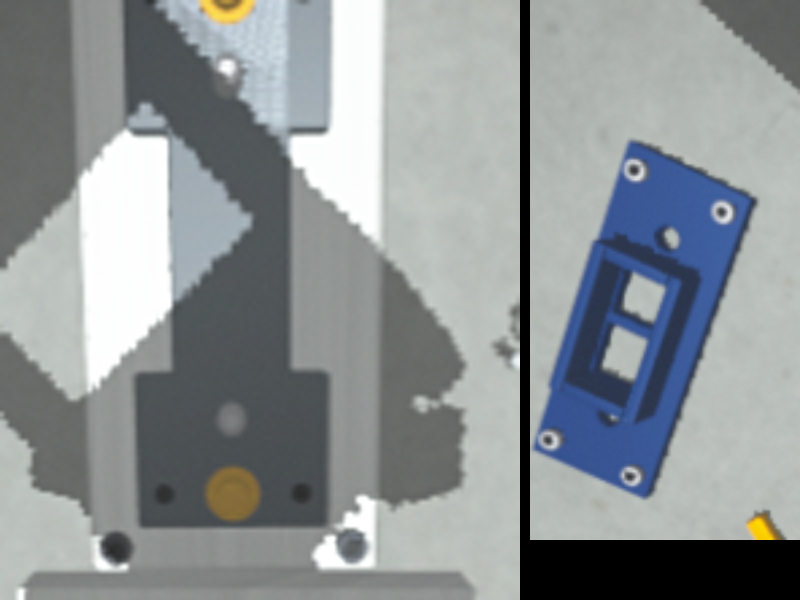

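Dowel noses are at about (312,17) and (312.5,104), the near plunger at (313,123), and the clamp's screw heads at (138,63), (171,78), (107,162) and (137,176).

Run:
```python
from h import *
from scipy.spatial.transform import Rotation as Ro
s=ctrl.get_state();c=cam('wrist');T=s['eef_pos'];Rt=Ro.from_quat(s['tcp_rot']).as_matrix()
print(T,Rt[:,0])
f=lambda U,V:((U+.5)/4-.5+255,(V+.5)/4-.5)
A=onz(c,f(228,68),.053);B=onz(c,f(231,418),.053);P=onz(c,f(232,493),.042)
d=A-B;print('dowels',A,B,np.linalg.norm(d),'mid',(A+B)/2,'yaw',np.arctan2(-d[0],d[1]),'pl-dowel',np.linalg.norm(P-B))
F=(A+B)/2
g=cv2.cvtColor(c['image'],cv2.COLOR_RGB2GRAY);hsv=cv2.cvtColor(c['image'],cv2.COLOR_RGB2HSV)
zt=T[2]-.0121
H=[]
for u,v in((316,169),(316,352)):
    p=g[v-16:v+17,u-18:u+19].astype(int)
    m=(p<(p.min()+np.percentile(p,85))/2).astype(np.uint8)
    cs,_=cv2.findContours(m,0,2);k=min(cs,key=lambda k:-cv2.contourArea(k));x,y,w,h=cv2.boundingRect(k)
    q=(u-18+x+w/2-.5,v-16+y+h/2-.5);H.append(onz(c,q,zt));print('hole',q,w,h,H[-1], 'tool',Rt.T@(H[-1]-T))
h=H[0]-H[1];print(np.linalg.norm(h),'yaw',np.arctan2(-h[0],h[1]),'mid tool',Rt.T@((H[0]+H[1])/2-T))
print('shift in tool',Rt.T@(F-(H[0]+H[1])/2))
S=[onz(c,q,.013) for q in((138.5,62.6),(170.8,77.8),(106.7,162.2),(137,175.6))]
C=sum(S)/4;e=S[0]+S[1]-S[2]-S[3];print('clamp',C,'yaw',np.arctan2(-e[0],e[1]),np.linalg.norm(e)/2,np.linalg.norm(S[0]-S[1]),np.linalg.norm(S[2]-S[3]))
```

```text
[ 0.63031881 -0.2502393   0.3264343 ] [-0.26838881  0.96330793  0.00229874]
dowels [ 0.58966248 -0.11900754  0.053     ] [ 0.61317173 -0.20172     0.053     ] 0.08598858124652951 mid [ 0.6014171  -0.16036377  0.053     ] yaw 0.27692566956793174 pl-dowel 0.023946536988002948
hole (317.0, 169.0) 31 33 [ 0.6198626  -0.20659152  0.3143343 ] tool [0.04482476 0.00166803 0.01219955]
hole (316.0, 353.0) 21 19 [ 0.64310849 -0.2916972   0.3143343 ] tool [-0.04339715  0.00121914  0.0119977 ]
0.08822328623304423 yaw 0.2666375102146926 mid tool [0.00071381 0.00144358 0.01209862]
shift in tool [ 0.09299234 -0.0045801   0.26155911]
clamp [ 0.41523477 -0.28040722  0.013     ] yaw -0.18395875127973463 0.1308997648029384 0.039450589844350493 0.03986109109338478
```

drive_tool(
  moves=[
    [[0,0,-0.006],[0.046,-0.002,0.01],0.03],
    [[0,0,0],[0.046,-0.0025,0.03],0.03],
    [[0,0,0],[0,0,0.06],0.03],
    [[0,0,0],[0,0,0.06],0.03],
    [[0,0,0],[0,0,0.05],0.03],
  ],
)

```text
time: 5.52
eef_pos: [0.5999, -0.1627, 0.114]
tcp_rot: [0.602, 0.798, -0.001, -0.002]
contact_force: [0.8, -0.9, -1.3]
opening: 0.49
finger_force: 41.2
```

drive_tool(
  moves=[
    [[0,0,0],[0,0,0.02],0.03],
    [[0,0,0],[0,0,0.013],0.03],
    [[0,0,0],[0,0,0],0.03],
    [[0,0,0],[0,0,0],0.03],
  ],
)

```text
time: 6.02
eef_pos: [0.6035, -0.1648, 0.0877]
tcp_rot: [0.603, 0.798, 0.0, 0.002]
contact_force: [0.1, 0.7, -2.1]
opening: 0.49
finger_force: 41.2
```

Run:
```python
from h import *
s=ctrl.get_state();print(s['time'],s['eef_pos'],s['tcp_rot'],s['contact_force'])
c=cam('wrist');im=c['image'];sc=cam('side');S2=cam('scene')
np.save('w4.npy',im)
a=cv2.resize(im[130:200,271:361],(468,364),interpolation=2)
p=proj(sc,[(.602,-.16,.05)])[0].astype(int);q=proj(S2,[(.602,-.16,.05)])[0].astype(int);print(p,q)
k=lambda c,p:cv2.resize(c['image'][p[1]-35:p[1]+35,p[0]-30:p[0]+30],(312,364),interpolation=2)
b=cv2.resize(im[0:160,240:400],(230,230))
b=k(sc,p)
d=cv2.resize(im[110:400,170:470],(230,222))
bot=np.zeros((230,780,3),np.uint8);bot[:,:200]=cv2.resize(k(S2,q),(200,230));bot[:222,210:440]=d
cv2.imwrite('pics/w4.png',np.vstack([np.hstack([a,b]),bot])[:,:,::-1])
```

```text
6.025 [ 0.60353645 -0.16479154  0.08767058] [6.02697380e-01 7.97967152e-01 4.36022757e-04 2.02542286e-03] [ 0.09107589  0.66125068 -2.12508627]
[379 232] [309 166]
```

View pics/w4.png

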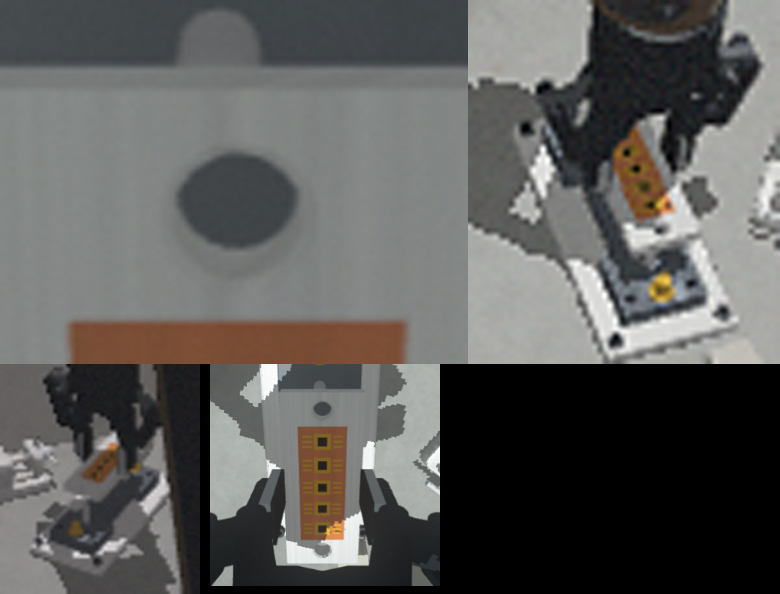

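Run:
```python
from h import *
from scipy.spatial.transform import Rotation as Ro
s=ctrl.get_state();c=cam('wrist');T=s['eef_pos'];Rt=Ro.from_quat(s['tcp_rot']).as_matrix()
print(T, Rt[:,0],Rt[:,2])
f=lambda U,V:((U+.5)/5.2-.5+271,(V+.5)/5.2-.5+130)
print('dowel base edge tool',Rt.T@(onz(c,f(219,10),.028)-T),'sides',[(Rt.T@(onz(c,f(u,50),.032)-T)).round(4) for u in(179,261)])
zt=T[2]-.0121
for q in((238,150),(238,275),(176,200),(299,200)): print('hole',Rt.T@(onz(c,f(*q),zt)-T))
# expected previous A (far dowel) in tool
A=np.array([.58966,-.11901,.053]);print('A tool',Rt.T@(A-T))
print('Bcorr',Rt.T@(np.array([.61317,-.20172,.053])-T))
# plunger centre near far dowel
```

```text
[ 0.60304695 -0.16454771  0.08715309] [-0.27344997  0.96188415 -0.00199841] [ 0.00285048 -0.00126724 -0.99999513]
dowel base edge tool [ 0.05256974 -0.00044226  0.05904726] sides [array([ 0.0493, -0.0042,  0.055 ]), array([0.0493, 0.0036, 0.0551])]
hole [0.04907624 0.00141745 0.01200538]
hole [0.0394285  0.00141454 0.01202465]
hole [ 0.04527017 -0.00321455  0.01200189]
hole [0.04526211 0.00597299 0.01202391]
A tool [ 0.04753091 -0.00050599  0.03405706]
Bcorr [-0.03845534 -0.00050956  0.03422889]
```

drive_tool(
  moves=[
    [[0,0,0],[0.004,-0.0018,0],0.03],
    [[0,0,0],[0,0,0.005],0.03],
    [[0,0,0],[0,0,0.003],0.03],
    [[0,0,0],[0,0,0],0.03],
    [[0,0,0],[0,0,0],0.03],
  ],
)

```text
time: 6.85
eef_pos: [0.5992, -0.1608, 0.0772]
tcp_rot: [0.603, 0.798, -0.0, -0.0]
contact_force: [1.2, 0.9, -1.5]
opening: 0.492
finger_force: 41.2
```

drive_tool(
  moves=[
    [[0,0,0],[0,0,0.002],0.03],
    [[0,0,0],[0,0,0.002],0.03],
    [[0,0,0],[0,0,0.002],0.03],
    [[0,0,0],[0,0,0],0.03],
    [[0,0,0],[0,0,0],0.03],
  ],
)

```text
time: 7.48
eef_pos: [0.5993, -0.1607, 0.0714]
tcp_rot: [0.603, 0.798, 0.0, 0.0]
contact_force: [-0.0, -0.1, -1.5]
opening: 0.492
finger_force: 41.2
```

drive_tool(
  moves=[
    [[0,0,0],[0,0,0.002],0.03],
    [[0,0,0],[0,0,0.002],0.03],
    [[0,0,0],[0,0,0.002],0.03],
    [[0,0,0],[0,0,0],0.03],
    [[0,0,0],[0,0,0],0.03],
  ],
)

```text
time: 8.1
eef_pos: [0.5996, -0.1608, 0.0655]
tcp_rot: [0.603, 0.798, 0.0, 0.0]
contact_force: [2.7, 1.5, -1.5]
opening: 0.493
finger_force: 41.3
```

Run:
```python
from h import *
s=ctrl.get_state();print(s['time'],s['eef_pos'],s['contact_force'],s['wrist_torque'])
im=cam('wrist')['image'];sc=cam('side')['image']
cv2.imwrite('pics/w5.png',np.hstack([cv2.resize(im[125:205,271:361],(450,400),interpolation=2),cv2.resize(sc[200:260,345:405],(350,400),interpolation=2)])[:,:,::-1])
```

```text
8.1 [ 0.59961374 -0.16075539  0.06554268] [ 2.65158044  1.47368626 -1.543932  ] [ 0.09959765 -0.42444406  0.13006732]
```

View pics/w5.png

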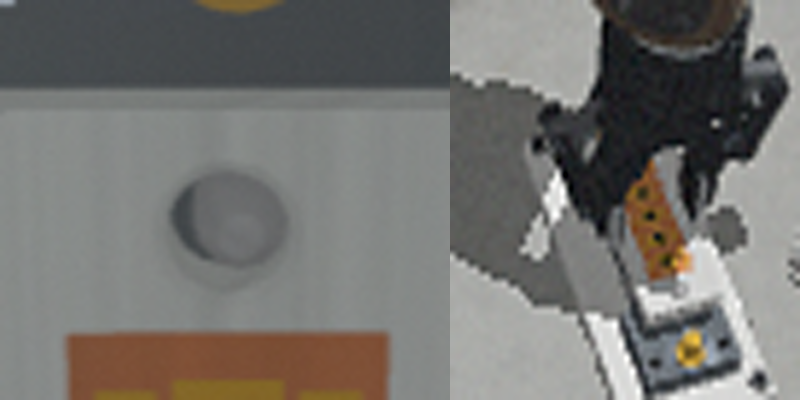

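The near dowel stands inside the hole, slightly right of centre. I'm nudging +0.8 mm in tool y and lowering.

drive_tool(
  moves=[
    [[0,0,0],[0,0.0008,0.002],0.03],
    [[0,0,0],[0,0,0.003],0.03],
    [[0,0,0],[0,0,0.003],0.03],
    [[0,0,0],[0,0,0.003],0.03],
    [[0,0,0],[0,0,0.001],0.03],
  ],
)

```text
time: 8.82
eef_pos: [0.5998, -0.1605, 0.0529]
tcp_rot: [0.603, 0.798, -0.0, -0.0]
contact_force: [0.9, -0.7, -1.7]
opening: 0.491
finger_force: 41.3
```

drive_tool(
  moves=[
    [[0,0,0],[0,0,0.001],0.03],
    [[0,0,0],[0,0,0.001],0.03],
    [[0,0,0],[0,0,0.001],0.03],
    [[0,0,0],[0,0,0],0.03],
    [[0,0,0],[0,0,0],0.03],
  ],
)

```text
time: 9.45
eef_pos: [0.5998, -0.1605, 0.0503]
tcp_rot: [0.603, 0.798, -0.0, -0.0]
contact_force: [-0.4, 0.6, -0.6]
opening: 0.493
finger_force: 41.3
```

drive_tool(
  moves=[
    [[0,0,0],[0,0,0.001],0.03],
    [[0,0,0],[0,0,0.0005],0.03],
    [[0,0,0],[0,0,0],0.03],
    [[0,0,0],[0,0,0],0.03],
  ],
)

```text
time: 9.95
eef_pos: [0.5999, -0.1605, 0.0502]
tcp_rot: [0.603, 0.798, -0.0, -0.001]
contact_force: [-3.8, 1.8, 6.6]
opening: 0.496
finger_force: 42.2
```

Seated: TCP z is 0.0502, as expected, with contact force rising. I'm opening and lifting.

drive_tool(
  moves=[
    [[0,0,0],[0,0,-0.001],0.05],
    [[0,0,0],[0,0,0],0.06],
    [[0,0,0],[0,0,0],0.08],
    [[0,0,0],[0,0,0],0.085],
    [[0,0,0],[0,0,0],0.085],
  ],
)

```text
time: 10.58
eef_pos: [0.6, -0.1605, 0.0497]
tcp_rot: [0.603, 0.798, -0.0, -0.0]
contact_force: [-1.0, 1.0, 0.9]
opening: 0.989
finger_force: 0.0
```

drive_tool(
  moves=[
    [[0,0,0],[0,0,-0.02],0.085],
    [[0,0,0],[0,0,-0.05],0.085],
    [[0,0,0],[0,0,-0.055],0.085],
    [[0,0,0],[0,0,0],0.085],
    [[0,0,0],[0,0,0],0.085],
  ],
)

```text
time: 11.2
eef_pos: [0.6, -0.1605, 0.1758]
tcp_rot: [0.603, 0.798, 0.0, 0.001]
contact_force: [-0.4, 1.1, -0.4]
opening: 0.993
finger_force: 0.0
```

Run:
```python
from h import *
from scipy.spatial.transform import Rotation as Ro
s=ctrl.get_state();T=s['eef_pos'];Rt=Ro.from_quat(s['tcp_rot']).as_matrix();print(s['time'],T,s['tcp_rot'],np.arctan2(-Rt[0,0],Rt[1,0]))
c=cam('wrist');im=c['image']
cv2.imwrite('pics/w6.png',cv2.resize(im[40:320,190:440],(535,600))[:,:,::-1])
# shift to see clamp: clamp seat est
C=np.array([.4152,-.2804]);print('to clamp in tool',Rt[:2,:2].T@(C-T[:2]))
```

```text
11.2 [ 0.59999762 -0.16048803  0.17580841] [6.02677450e-01 7.97984663e-01 1.19238618e-04 5.95288461e-04] 0.27709140445267766
to clamp in tool [-0.06478484 -0.21055152]
```

View pics/w6.png

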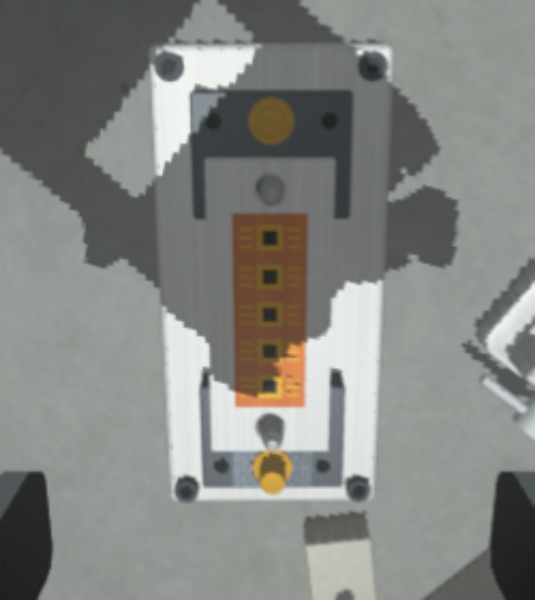

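The carrier is on both dowels, with noses at crop (270,186) and (271,443), and it lies flat. I'm going over to the clamp.

drive_tool(
  moves=[
    [[0,0,0],[-0.016,-0.05,-0.005],0.085],
    [[0,0,0],[-0.016,-0.053,0],0.085],
    [[0,0,0],[-0.016,-0.053,0],0.085],
    [[0,0,0],[-0.016,-0.053,0],0.085],
    [[0,0,0.115],[0,0,0],0.085],
  ],
)

```text
time: 11.88
eef_pos: [0.413, -0.28, 0.1776]
tcp_rot: [0.651, 0.759, -0.0, -0.002]
contact_force: [0.4, 0.9, -0.9]
opening: 0.998
finger_force: 0.0
```

drive_tool(
  moves=[
    [[0,0,0.115],[0,0,0],0.085],
    [[0,0,0.115],[0,0,0],0.085],
    [[0,0,0.115],[0,0,0],0.085],
    [[0,0,0],[0,0,0],0.085],
    [[0,0,0],[0,0,0],0.085],
  ],
)

```text
time: 12.5
eef_pos: [0.416, -0.2788, 0.1788]
tcp_rot: [0.768, 0.64, -0.0, -0.001]
contact_force: [-0.2, 0.4, 0.9]
opening: 0.991
finger_force: 0.0
```

Run:
```python
from h import *
from scipy.spatial.transform import Rotation as Ro
s=ctrl.get_state();T=s['eef_pos'];Rt=Ro.from_quat(s['tcp_rot']).as_matrix();yaw=np.arctan2(-Rt[0,0],Rt[1,0]);print(s['time'],T,yaw)
c=cam('wrist');im=c['image'];cv2.imwrite('pics/w7.png',im[:,:,::-1])
hsv=cv2.cvtColor(im,cv2.COLOR_RGB2HSV)
m=((hsv[...,0]>100)&(hsv[...,0]<130)&(hsv[...,1]>110)&(hsv[...,2]>25)).astype(np.uint8)
cs,_=cv2.findContours(m,0,2);k=max(cs,key=cv2.contourArea);x,y,w,h=cv2.boundingRect(k);print('blue',x,y,w,h)
hull=cv2.convexHull(k);M=cv2.fillPoly(np.zeros(m.shape,np.uint8),[hull],1)
wm=((hsv[...,1]<60)&(hsv[...,2]>110)&(M>0)).astype(np.uint8)
cs,_=cv2.findContours(wm,0,2)
for q in cs:
    if cv2.contourArea(q)<15: continue
    x,y,w,h=cv2.boundingRect(q);p=(x+w/2-.5,y+h/2-.5)
    print('white',p,w,h,cv2.contourArea(q),(Rt.T@(onz(c,p,.013)-T))[:2].round(4))
# expected screw-head pixels from prior estimate
C=np.array([.41523,-.28041]);a=-.184;R2=np.array([[np.cos(a),-np.sin(a)],[np.sin(a),np.cos(a)]])
X=[np.r_[C+R2@v,.013] for v in np.array([(-.02,.066),(.02,.066),(-.02,-.066),(.02,-.066)])];print(proj(c,X).round(1))
P=np.array([np.r_[onz(c,p[0],.008)[:2]] for p in hull],np.float32)
```

```text
12.5 [ 0.41601556 -0.27882402  0.17878995] -0.181347991356441
blue 280 87 69 172
white (336.5, 251.0) 10 9 64.5 [-0.0685  0.0193]
white (292.5, 250.5) 10 10 63.0 [-0.068 -0.02 ]
white (317.0, 193.5) 25 24 409.5 [-0.0146  0.0019]
[[289.   97.5]
 [340.3  97.6]
 [292.1 250.3]
 [336.9 250.4]]
```

drive_tool(
  moves=[
    [[0,0,0.002],[-0.002,-0.0005,0.03],0.085],
    [[0,0,0],[0,0,0.05],0.085],
    [[0,0,0],[0,0,0.05],0.085],
    [[0,0,0],[0,0,0.016],0.07],
    [[0,0,0],[0,0,0],0.06],
  ],
  grip_force=60,
)

```text
time: 13.18
eef_pos: [0.4153, -0.2808, 0.0333]
tcp_rot: [0.769, 0.639, -0.0, -0.001]
contact_force: [1.0, 0.3, 0.2]
opening: 0.705
finger_force: 0.0
```

drive_tool(
  moves=[
    [[0,0,0],[0,0,0],0.05],
    [[0,0,0],[0,0,0],0.025],
    [[0,0,0],[0,0,0],0.025],
    [[0,0,0],[0,0,0],0.025],
    [[0,0,0],[0,0,0],0.025],
  ],
)

```text
time: 13.8
eef_pos: [0.4169, -0.2825, 0.0364]
tcp_rot: [0.769, 0.639, 0.0, 0.002]
contact_force: [-0.1, 0.5, 6.4]
opening: 0.449
finger_force: 61.9
```

drive_tool(
  moves=[
    [[0,0,0],[0,0,-0.02],0.025],
    [[0,0,0],[0,0,-0.04],0.025],
    [[0,0,0],[0,0,-0.05],0.025],
    [[0,0,-0.115],[0,0,-0.03],0.025],
    [[0,0,-0.115],[0,0,0],0.025],
  ],
)

```text
time: 14.42
eef_pos: [0.4171, -0.2825, 0.178]
tcp_rot: [0.69, 0.724, -0.0, 0.004]
contact_force: [-0.3, -0.2, -2.5]
opening: 0.444
finger_force: 61.0
```

drive_tool(
  moves=[
    [[0,0,-0.115],[0,0,0],0.025],
    [[0,0,-0.114],[0,0,0],0.025],
    [[0,0,0],[0,0,0],0.025],
    [[0,0,0],[0,0,0],0.025],
    [[0,0,0],[0,0,0],0.025],
  ],
)

```text
time: 15.05
eef_pos: [0.4155, -0.2811, 0.1738]
tcp_rot: [0.604, 0.797, 0.0, 0.0]
contact_force: [-0.1, 0.2, -2.3]
opening: 0.445
finger_force: 61.0
```

Run:
```python
from h import *
from scipy.spatial.transform import Rotation as Ro
s=ctrl.get_state();T=s['eef_pos'];Rt=Ro.from_quat(s['tcp_rot']).as_matrix();yaw=np.arctan2(-Rt[0,0],Rt[1,0]);print(s['time'],T,yaw,s['contact_force'],s['opening'])
c=cam('wrist');im=c['image'];hsv=cv2.cvtColor(im,cv2.COLOR_RGB2HSV)
tool=lambda p,d:(Rt.T@(onz(c,p,T[2]+d)-T))[:2].round(4)
m=((hsv[...,0]>100)&(hsv[...,0]<130)&(hsv[...,1]>110)&(hsv[...,2]>25)).astype(np.uint8)
cs,_=cv2.findContours(m,0,2);k=max(cs,key=cv2.contourArea);print('blue',cv2.boundingRect(k))
M=cv2.fillPoly(np.zeros(m.shape,np.uint8),[cv2.convexHull(k)],1)
X=[T+Rt@np.r_[v,.0364-.013] for v in np.array([(.066,-.02),(.066,.02),(-.066,-.02),(-.066,.02)])];print('expect',proj(c,X).round(1))
print('hole exp',proj(c,[T+Rt@np.r_[.044,0,.0284]]).round(1))
wm=((m==0)&(M>0)).astype(np.uint8)
cs,_=cv2.findContours(wm,0,2)
for q in cs:
    if cv2.contourArea(q)<25: continue
    x,y,w,h=cv2.boundingRect(q);p=(x+w/2-.5,y+h/2-.5)
    print('nonblue',p,w,h,cv2.contourArea(q),'head',tool(p,-.0234),'hole',tool(p,-.0284))
```

```text
15.05 [ 0.41554926 -0.28108476  0.17383282] 0.27311521585355625 [-0.11782681  0.18029426 -2.28696216] 0.444673777904952
blue (249, 85, 134, 294)
expect [[262.9 111. ]
 [362.6 111. ]
 [275.  372.2]
 [352.3 372.2]]
hole exp [[313.  161.8]]
nonblue (348.0, 367.0) 31 21 275.5 head [-0.0626  0.0177] hole [-0.0674  0.0182]
nonblue (284.0, 367.0) 31 21 268.0 head [-0.0626 -0.0152] hole [-0.0674 -0.0158]
nonblue (316.5, 275.0) 54 39 1982.5 head [-0.0087  0.0015] hole [-0.0117  0.0015]
nonblue (316.0, 224.5) 55 30 1564.5 head [0.0167 0.0013] hole [0.0146 0.0013]
nonblue (370.5, 252.0) 18 175 790.0 head [0.0032 0.0261] hole [0.0006 0.0269]
nonblue (316.0, 158.0) 23 19 306.0 head [0.0468 0.0013] hole [0.0457 0.0013]
nonblue (261.0, 239.5) 21 202 879.5 head [ 0.0094 -0.0235] hole [ 0.0071 -0.0243]
nonblue (365.0, 110.0) 25 25 435.0 head [0.0664 0.0209] hole [0.066  0.0216]
nonblue (267.0, 109.5) 25 24 417.5 head [ 0.0666 -0.0183] hole [ 0.0662 -0.019 ]
```

Run:
```python
from h import *
from scipy.spatial.transform import Rotation as Ro
s=ctrl.get_state();T=s['eef_pos'];Rt=Ro.from_quat(s['tcp_rot']).as_matrix();c=cam('wrist')
for p in((190+270.5/2.14-.5,40+187/2.14-.5),(190+271.5/2.14-.5,40+444/2.14-.5)):
    print((Rt.T@(onz(c,p,T[2]-.1228)-T)).round(4))
G=np.array([.6000,-.1605]);yaw=np.arctan2(-Rt[0,0],Rt[1,0])
print('shift tool',Rt[:2,:2].T@(G-T[:2]),yaw,T)
```

```text
[0.0464 0.0011 0.1228]
[-0.0438  0.0014  0.1228]
shift tool [0.06629085 0.21013555] 0.27336436096032873 [ 0.41556389 -0.28106014  0.17379677]
```

drive_tool(
  moves=[
    [[0,0,-0.004],[0.0168,0.051,0],0.025],
    [[0,0,0],[0.0166,0.053,0],0.025],
    [[0,0,0],[0.0167,0.053,0],0.025],
    [[0,0,0],[0.0167,0.053,0],0.025],
    [[0,0,0],[0,0,0],0.025],
  ],
)

```text
time: 15.78
eef_pos: [0.6018, -0.1571, 0.1736]
tcp_rot: [0.601, 0.799, 0.0, 0.0]
contact_force: [0.1, 0.1, -2.6]
opening: 0.447
finger_force: 61.5
```

drive_tool(
  moves=[
    [[0,0,0],[0,0,0.04],0.025],
    [[0,0,0],[0,0,0.03],0.025],
    [[0,0,0],[0,0,0.008],0.025],
    [[0,0,0],[0,0,0],0.025],
    [[0,0,0],[0,0,0],0.025],
  ],
)

```text
time: 16.4
eef_pos: [0.6003, -0.1602, 0.0978]
tcp_rot: [0.602, 0.798, 0.0, 0.002]
contact_force: [0.2, -1.1, -2.1]
opening: 0.448
finger_force: 61.4
```

Run:
```python
from h import *
from scipy.spatial.transform import Rotation as Ro
s=ctrl.get_state();T=s['eef_pos'];Rt=Ro.from_quat(s['tcp_rot']).as_matrix();print(s['time'],T,np.arctan2(-Rt[0,0],Rt[1,0]),s['contact_force'])
print('remaining tool',Rt[:2,:2].T@(np.array([.6,-.1605])-T[:2])+[.0005,0])
```

```text
16.4 [ 0.600342   -0.16019496  0.09778058] 0.2776002089862697 [ 0.17154261 -1.14308748 -2.1357729 ]
remaining tool [ 0.00030036 -0.0004125 ]
```

drive_tool(
  moves=[
    [[0,0,0],[0.0003,-0.0004,0.003],0.025],
    [[0,0,0],[0,0,0.003],0.025],
    [[0,0,0],[0,0,0.002],0.025],
    [[0,0,0],[0,0,0.002],0.025],
    [[0,0,0],[0,0,0],0.025],
  ],
)

```text
time: 17.02
eef_pos: [0.5994, -0.1596, 0.0861]
tcp_rot: [0.602, 0.798, 0.0, 0.001]
contact_force: [1.4, -0.9, -2.3]
opening: 0.447
finger_force: 61.5
```

drive_tool(
  moves=[
    [[0,0,0],[0,0,0.002],0.025],
    [[0,0,0],[0,0,0.002],0.025],
    [[0,0,0],[0,0,0.002],0.025],
    [[0,0,0],[0,0,0],0.025],
    [[0,0,0],[0,0,0],0.025],
  ],
)

```text
time: 17.65
eef_pos: [0.5999, -0.1599, 0.0803]
tcp_rot: [0.602, 0.798, 0.0, 0.002]
contact_force: [3.9, -2.3, -2.0]
opening: 0.448
finger_force: 61.6
```

The clamp is on the dowels. I'm relieving the side load, then pressing down.

drive_tool(
  moves=[
    [[0,0,0],[-0.0008,0.0007,0.001],0.025],
    [[0,0,0],[0,0,0.001],0.025],
    [[0,0,0],[0,0,0.001],0.025],
    [[0,0,0],[0,0,0],0.025],
    [[0,0,0],[0,0,0],0.025],
  ],
)

```text
time: 18.27
eef_pos: [0.6001, -0.1601, 0.0778]
tcp_rot: [0.602, 0.798, -0.0, 0.0]
contact_force: [1.7, -1.6, 5.3]
opening: 0.451
finger_force: 62.3
```

drive_tool(
  moves=[
    [[0,0,0],[0,0,0.001],0.025],
    [[0,0,0],[0,0,0.001],0.025],
    [[0,0,0],[0,0,0.001],0.025],
    [[0,0,0],[0,0,0],0.025],
    [[0,0,0],[0,0,0],0.025],
  ],
  grip_force=80,
)

```text
time: 18.9
eef_pos: [0.6001, -0.1601, 0.0753]
tcp_rot: [0.602, 0.798, -0.0, 0.0]
contact_force: [-0.5, -1.7, 7.6]
opening: 0.442
finger_force: 83.0
```

drive_tool(
  moves=[
    [[0,0,0],[0,0,0.0007],0.025],
    [[0,0,0],[0,0,0.0007],0.025],
    [[0,0,0],[0,0,0],0.025],
    [[0,0,0],[0,0,0],0.025],
  ],
)

```text
time: 19.4
eef_pos: [0.6002, -0.1602, 0.0746]
tcp_rot: [0.602, 0.798, -0.0, 0.0]
contact_force: [-1.1, -1.3, 11.0]
opening: 0.44
finger_force: 83.3
```

drive_tool(
  moves=[
    [[0,0,0],[0,0,0.0007],0.025],
    [[0,0,0],[0,0,0.0006],0.025],
    [[0,0,0],[0,0,0],0.025],
    [[0,0,0],[0,0,0],0.025],
  ],
)

```text
time: 19.9
eef_pos: [0.6002, -0.1602, 0.0746]
tcp_rot: [0.602, 0.798, -0.0, 0.0]
contact_force: [-4.4, 0.1, 15.7]
opening: 0.436
finger_force: 83.9
```

drive_tool(
  moves=[
    [[0,0,0],[0,0,0.001],0.025],
    [[0,0,0],[0,0,0.001],0.025],
    [[0,0,0],[0,0,0],0.025],
    [[0,0,0],[0,0,0],0.025],
    [[0,0,0],[0,0,0],0.025],
  ],
)

```text
time: 20.52
eef_pos: [0.6003, -0.1602, 0.0745]
tcp_rot: [0.602, 0.798, -0.001, -0.0]
contact_force: [-9.4, 0.2, 25.0]
opening: 0.444
finger_force: 84.8
```

Run:
```python
from h import *
from scipy.spatial.transform import Rotation as Ro
s=ctrl.get_state();T=s['eef_pos'];Rt=Ro.from_quat(s['tcp_rot']).as_matrix();print(s['time'],T,s['contact_force'],s['wrist_torque'],s['finger_force'],Rt[:,2])
# in-hand slip check: front screw heads should still stand at rows ~110, cols 365/267
c=cam('wrist');im=c['image'];hsv=cv2.cvtColor(im,cv2.COLOR_RGB2HSV)
m=((hsv[...,0]>100)&(hsv[...,0]<130)&(hsv[...,1]>110)&(hsv[...,2]>25)).astype(np.uint8)
cs,_=cv2.findContours(m,0,2);k=max(cs,key=cv2.contourArea);print('blue',cv2.boundingRect(k))
M=cv2.fillPoly(m*0,[cv2.convexHull(k)],1);cs,_=cv2.findContours(((m==0)&(M>0)).astype(np.uint8),0,2)
for q in cs:
    if cv2.contourArea(q)>150: print(cv2.boundingRect(q))
```

```text
20.525 [ 0.6002789 -0.1601949  0.0744956] [-9.36876527  0.19579581 24.95387039] [0.1131139  1.38024462 0.02918987] 84.8415756225586 [-1.34651690e-03 -2.47246573e-04 -9.99999063e-01]
blue (249, 85, 134, 294)
(334, 357, 30, 21)
(269, 357, 30, 21)
(289, 256, 54, 39)
(288, 210, 56, 31)
(361, 199, 17, 145)
(252, 152, 21, 196)
(305, 149, 23, 25)
(353, 98, 25, 25)
(255, 98, 25, 25)
```

TCP height puts the clamp underside at 38.1 mm against 38 mm when shut. The clamp has not slipped in the hand, and it is pressed with about 25 N against the 10 N of the springs. Handing in.

```bash
python3 -c "
from plant import ctrl
print(ctrl.sign_off())"
```

```text
the job is handed in; nothing more can be done
None
```

The carrier is seated flush on the block, and the clamp is shut over it and still held pressed by the gripper; the job was handed in at about 20.5 s, and I never moved the hex key, flux jar or tape.

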